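# Turn the lazy Susan to bring the tin to the front

## Robot

A 6-joint arm with a two-finger parallel gripper is mounted at the origin on a cart in front of the work surface, level with it; the furniture and walls round the work are solid. World frame = base frame: x ahead of the robot, y to its left, z up, the work surface at z = 0. Lengths are in m, angles in rad, forces in N, time in s.
With the tool pointing down it reaches from about 0.35 to 0.875 m from the base axis. Payload 15.5 kg.
Tool frame: the origin (TCP) lies at the centre of the arm's flange, where the gripper is bolted on; the fingertips stand 173 mm ahead of it and the grasp point (between the pads) lies 155 mm ahead of it; z points along the fingers, y is the line along which they close (so a half turn about z gives the same grasp; the last joint's range is limited). The gripper opens to 85 mm and grips with 20 to 120 N. Pads are 22 mm wide; open, the fingers measure 114 mm over their backs; the gripper's body (76 mm by 85 mm) begins 54 mm behind the grasp point. The pads swing forward as they close: fully open they stand 13 mm farther back than shut.
Start: joints at [1.175, 0.494, 1.345, -0, 1.302, -0.096], TCP at [0.185, 0.597, 0.405] pointing down, gripper open.
Joint ranges: [-2.91, 2.91], [-0.82, 2.16], [0.22, 2.67], [-1.22, 4.37], [0.12, 2.79], [-3.08, 3.08]. Speed limits (rad/s): [1.89, 1.89, 2.57, 3.01, 3.01, 3.01].

## Interface

Orientations are given as a unit quaternion [w, x, y, z].
In Python, from rig import observe, grab_frame, finish_job gives the robot as it stands.
- The arm moves only by the tool apply_moves, never from a script. Its argument "moves" is a list that holds one entry, the list of rows, each a list of 4 numbers: the shift along the tool's x, y, z normalised to -1 to 1, where 1 is 2.5 cm, then the turn about the tool's z normalised to -1 to 1, where 1 is 0.1 rad. In form: [[[x, y, z, turn], ...]]. A call has 1 to 5 rows; each row shifts and turns the commanded pose from where the row before left it, along the tool's axes as they then stand; what a row does not reach is not made up. A row lasts 1/12 s, in which the tool goes at most 41.7 mm and 7.16 degrees, less where a joint would pass 70% of its speed; a pose out of reach is approached as far as the arm can. A call with a number of a shift or a turn outside -1 to 1 is refused whole. A call with a gripper value outside its range is refused whole. "fingers" is the opening, from 0 (shut) to 1 (fully open), set as the call begins (left out, the last holds). The fingers move at their own pace and stop on an object; "newtons" is the grip in N (left out, the last holds). Time passes only in rows, so rows that do not move let the fingers close. It gives the time, the measured TCP pose, the force, the opening and the grip force at its end, in the units of the state.
- observe(): the state, without advancing time (a new reading comes with each control period).
- grab_frame(name): name is "side" or "top"; returns a dict with "color" (420x560x3 uint8, red, green, blue), "z_map" (420x560 float32, m along the optical axis (not along the pixel's ray), 0 where there is no reading), "fov_y" (degrees; the focal length in pixels is half the picture's height over the tangent of half this angle, whatever the lens; pixels are square), "cx", "cy" (the principal point, pixels), "T" (4x4, takes a point from camera to world coordinates). Camera axes: x right, y down, z forward; pixel columns grow to the right and rows downward; lengths in m; the calibration is good to about 2 mm. A picture is of the moment at which its call begins.
- finish_job(): hands the job in; it is judged then, once.
The state is a dict: "t": time; "joints": joint angles; "qvel": joint speeds; "joint_efforts": joint torques, N m; "ee_pos": TCP position; "tool_rot": TCP orientation; "contact_force": force on the tool from outside, world axes, zero at the start; "wrist_torque": the same for the moment, N m; "width": opening from 0.0 (shut) to 1.0 (fully open); "gripper_force": force on a finger pad.
Only numpy, scipy, OpenCV 4.12 (cv2) and the standard library are available. Lean on these libraries where they do the work, as an engineer would, in place of code of your own. Each camera call takes 0.05 s, during which the arm holds its last target. There are 200 camera calls.

## Task

Turn the lazy Susan by pushing its rim, or the wooden pegs on the rim, until the tin can stands at the front, centred behind the steel tongue that sticks out from under the disc, and leave it at rest there. Push gently: do not grip the turntable, do not touch, lift or upset the tin or the other things standing on it, and leave the things on the worktop around it alone.

Things in the scene. Friction and masses are not known exactly. Their poses are not given: they have to be found in the camera images.
- foot: Fixed round wooden foot under the lazy Susan, 170 mm across. Origin on the worktop, on the vertical axis of rotation; z up. Its -x axis points to the FRONT: a flat steel tongue, 30 mm wide and 6 mm high, lies on the worktop and sticks out from under the disc along -x, its rounded end 180 mm from the axis. The whole thing may stand turned, so the front is where the tongue is.
- turntable (a joint): Turn of the wooden disc on the foot, rad, growing counter-clockwise seen from above; no stops in practice; the start value is arbitrary and says nothing about where the tin is. The disc is 264 mm across, its flat top is 30 mm above the worktop (underside 16 mm). It turns stiffly enough to stay where it is left: about 1 to 2 N on a peg turns it slowly. The things on it ride along by friction.
- tin: Metal food tin, a short cylinder 75 mm across and 58 mm high, standing loose on the disc, its axis about 45 to 70 mm from the disc's axis. Origin at the centre of its underside, z up. The widest of the three things on the disc.
- timer: Dome-shaped kitchen egg timer, 60 mm across, 58 mm high, standing loose on the disc. Origin at the centre of its underside, z up.
- garlic: Garlic bulb, 53 mm across, 52 mm high, standing loose on the disc. Origin at the centre of its underside, z up.
- mug: Mug, 92 x 127 x 93 mm high with its handle, on the worktop to the right of the lazy Susan. Origin at the centre of its underside.
- lemon: Lemon, 83 x 58 x 58 mm, on the worktop to the right of the lazy Susan. Origin at the centre of its underside.
- opener: Bottle opener, 174 x 41 x 20 mm, lying on the worktop to the left of the lazy Susan. Origin at the centre of its underside.
- tea: Upright tea carton, 79 x 66 mm, 168 mm high with its open flap, on the worktop to the left. Origin at the centre of its underside.
- peg0 (a point): Middle of the ball top of finger peg 0, 99 mm above the worktop. Four alike upright wooden pegs stand 90 degrees apart on the disc's rim, 120 mm from its axis; each is 16 mm across (ball 20 mm) and rises 79 mm out of the disc's top.
- peg1 (a point): Middle of the ball top of finger peg 1, 99 mm above the worktop. Four alike upright wooden pegs stand 90 degrees apart on the disc's rim, 120 mm from its axis; each is 16 mm across (ball 20 mm) and rises 79 mm out of the disc's top.
- peg2 (a point): Middle of the ball top of finger peg 2, 99 mm above the worktop. Four alike upright wooden pegs stand 90 degrees apart on the disc's rim, 120 mm from its axis; each is 16 mm across (ball 20 mm) and rises 79 mm out of the disc's top.
- peg3 (a point): Middle of the ball top of finger peg 3, 99 mm above the worktop. Four alike upright wooden pegs stand 90 degrees apart on the disc's rim, 120 mm from its axis; each is 16 mm across (ball 20 mm) and rises 79 mm out of the disc's top.

How it is judged:
At the end, for the whole second after the job is handed in: The tin's axis is within 12 mm of the tongue's centre line, on the tongue's side of the disc (more than 30 mm ahead of the axis); the tin, timer and garlic stand upright (within 0.25 rad) on the disc, within 90 mm of its axis; turntable and tin are at rest (y of tin in the frame of foot between -0.012 and 0.012 m and x of tin in the frame of foot below -0.03 m and horizontal distance between each of tin, timer, garlic and foot below 0.09 m and z of tin in the frame of foot between 0.022 and 0.038 m and angle between each of tin, timer, garlic's own z axis and vertical below 0.25 rad and z of timer in the frame of foot between 0.022 and 0.038 m and z of garlic in the frame of foot between 0.022 and 0.038 m and velocity of joint turntable between -0.05 and 0.05 rad/s and linear speed of tin below 0.01 m/s); the robot touches nothing.
It fails at once if the robot touches the tin, timer or garlic on the turntable (over 0.5 N) (contact force between any of the fingers, the arm and tin above 0.5 N or contact force between any of the fingers, the arm and timer above 0.5 N or contact force between any of the fingers, the arm and garlic above 0.5 N).
It fails at once if the tin, timer or garlic is lifted off the turntable or falls from it (z of any of tin, timer, garlic in the frame of foot above 0.045 m or z of any of tin, timer, garlic in the frame of foot below 0.015 m).
It fails at once if the turntable is gripped or pressed hard (over 30 N) (contact force between any of the fingers, the arm and foot above 30 N).
It fails at once if the mug, lemon, opener or tea carton beside the turntable is moved more than 20 mm (distance of any of mug, lemon, opener, tea from where it was at the start of the episode above 0.02 m).
It also fails if it takes over 72 s, if anything falls off the work surface, if the arm or the gripper's body presses on something with over 40 N, if the wrist force passes 120 N, or if a joint passes its speed limit or range.

## Working session

There is one attempt and no reset: what is moved stays moved. The work goes in short steps, Python scripts to look and compute and a tool call to move; the robot and the scene stay as the last step left them, time stands still between calls to the robot, and variables do not carry over. Pictures are saved under pics/ and viewed, at most 10 in all, crops included, and the job is handed in when it is done.

Besides the shell and the picture viewer there is one more tool, called after "Call:" by a JSON object that holds its "fn" and its "kwargs", one argument or row to a line. apply_moves: Moves the arm, as the interface text tells. Its arguments: {"type":"object","properties":{"moves":{"type":"array","items":{"type":"array","items":{"type":"array","items":{"type":"number","minimum":-1,"maximum":1}}}},"fingers":{"type":"number"},"newtons":{"type":"number"}},"required":["moves"]}

```bash
mkdir -p pics; cat > h.py <<'E'
import numpy as np, cv2
from rig import observe, grab_frame, finish_job
def K(f):
    return f["color"].shape[0]/2/np.tan(np.radians(f["fov_y"])/2)
def plane(f,u,v,z):
    T=np.array(f["T"]);k=K(f);d=T[:3,:3]@np.array([(u-f["cx"])/k,(v-f["cy"])/k,1]);o=T[:3,3]
    return o+d*(z-o[2])/d[2]
def cloud(f):
    z=f["z_map"];k=K(f);v,u=np.mgrid[:z.shape[0],:z.shape[1]]
    p=np.stack([(u-f["cx"])/k*z,(v-f["cy"])/k*z,z],-1);T=np.array(f["T"])
    q=p@T[:3,:3].T+T[:3,3];q[z==0]=np.nan;return q
def save(f,n): cv2.imwrite("pics/"+n,f["color"][...,::-1])
E
python3 - <<'E'
from h import *
for n in("top","side"):
    f=grab_frame(n);save(f,n+"0.png");print(n,f["fov_y"],f["cx"],f["cy"],np.round(f["T"],3).tolist())
s=observe();print(s["t"],s["ee_pos"],s["tool_rot"])
E
```

```text
top 42.562275027022096 273.15653281319175 211.43022661439997 [[0.008, -0.993, 0.12, 0.33], [-1.0, -0.009, -0.013, -0.027], [0.014, -0.12, -0.993, 1.674], [0.0, 0.0, 0.0, 1.0]]
side 48.1879910790459 278.66325742993496 207.30156972989212 [[-0.949, -0.121, 0.291, 0.021], [-0.315, 0.37, -0.874, 1.492], [-0.002, -0.921, -0.389, 0.773], [0.0, 0.0, 0.0, 1.0]]
0.1 [0.18451661 0.59699676 0.40415182] [-1.38331183e-04  1.49324511e-01  9.88788080e-01 -5.51420535e-04]
```

View pics/top0.png

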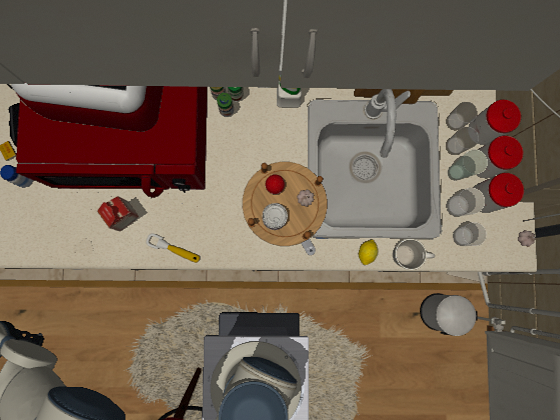

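View pics/side0.png

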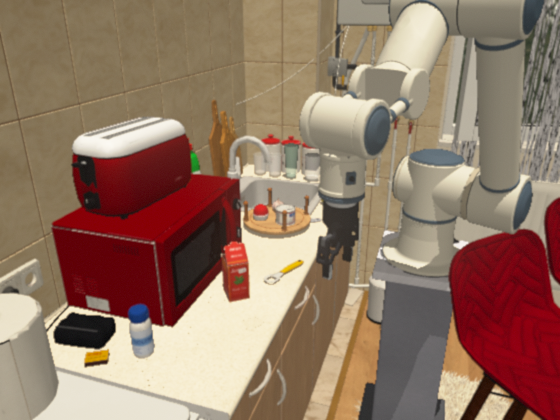

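The top view shows the disc around (285,204), the tin at (275,216), the red timer at (275,184), the garlic at (305,198) and the tongue tip at about (309,250). The pegs are near (265,168), (320,181), (308,238) and (252,221). Next I'll measure these.

```bash
python3 - <<'E'
from h import *
f=grab_frame("top");c=f["color"][150:270,225:345]
cv2.imwrite("pics/crop0.png",cv2.resize(c[...,::-1],(600,600),interpolation=cv2.INTER_CUBIC))
q=cloud(f)
Z=q[...,2];R=(slice(150,270),slice(225,345))
m=np.zeros(Z.shape,bool);m[R]=True
d=m&(abs(Z-.03)<.006)
cs,_=cv2.findContours(d.astype(np.uint8),0,1);c=max(cs,key=cv2.contourArea)
(u,v),r=cv2.minEnclosingCircle(c);e=cv2.fitEllipse(cv2.convexHull(c));print("disc",u,v,r,e,plane(f,*e[0],.03))
n,l,st,ce=cv2.connectedComponentsWithStats((m&(Z>.05)&(Z<.14)).astype(np.uint8))
for i in range(1,n):
    if st[i,4]>3:
        p=q[l==i];print(i,st[i],ce[i],np.round(np.nanmedian(p,0),3),np.nanmax(p[:,2]).round(3),plane(f,*ce[i],np.nanmedian(p[:,2])).round(3))
E
```

```text
disc 284.6614074707031 203.3035888671875 42.600494384765625 ((284.67352294921875, 203.39915466308594), (84.16050720214844, 85.05357360839844), 105.5860595703125) [ 0.55469543 -0.08389368  0.03      ]
1 [261 163   7   9  47] [264.19148936 166.63829787] [ 0.654 -0.019  0.105] 0.117 [ 0.654 -0.02   0.105]
2 [265 174  20  20 307] [274.70032573 183.91205212] [ 0.607 -0.053  0.08 ] 0.094 [ 0.607 -0.052  0.08 ]
3 [316 176   8   9  47] [319.29787234 179.53191489] [ 0.618 -0.184  0.104] 0.118 [ 0.617 -0.183  0.104]
4 [297 190  17  17 208] [305.40384615 197.43269231] [ 0.568 -0.145  0.065] 0.086 [ 0.569 -0.145  0.065]
5 [263 203  25  26 519] [274.71676301 215.73988439] [ 0.51  -0.053  0.086] 0.096 [ 0.51  -0.053  0.086]
6 [248 218   7   8  39] [251.02564103 221.17948718] [0.491 0.017 0.108] 0.113 [0.491 0.017 0.108]
7 [304 231   7   7  39] [307.07692308 234.38461538] [ 0.454 -0.147  0.104] 0.113 [ 0.454 -0.147  0.104]
```

View pics/crop0.png

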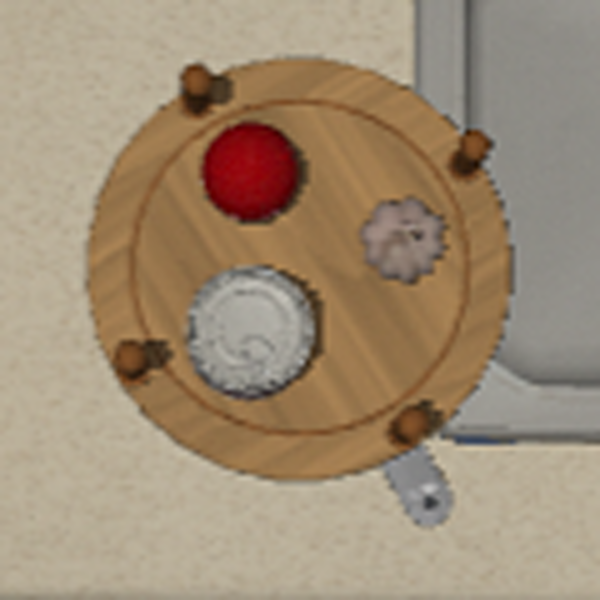

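```bash
cat >> h.py <<'E'
from scipy.spatial.transform import Rotation
C=np.array([.554,-.084])
def P(r,a): return C+r*np.array([np.cos(np.radians(a)),np.sin(np.radians(a))])
def units(pts):
    "world points (xyz) -> tool-axis shifts in move units, from commanded start pts[0]"
    w,x,y,z=observe()["tool_rot"];R=Rotation.from_quat([x,y,z,w]).as_matrix()
    return (np.diff(np.array(pts),axis=0)@R/.025).round(2)
E
python3 - <<'E'
from h import *
f=grab_frame("top");T=f["T"]
k=f["color"][240:258,300:320].astype(int)
for u,v in((408,455),(430,502),(436,522)):
    p=plane(f,225+u/5,150+v/5,.006)[:2];d=p-C;print(p,np.hypot(*d),np.degrees(np.arctan2(d[1],d[0])))
q=cloud(f);m=q[175:225,255:325]
tin=np.array([.51,-.053])-C;print("tin",np.hypot(*tin),np.degrees(np.arctan2(tin[1],tin[0])))
# grey tongue mask: low saturation vs counter
hsv=cv2.cvtColor(f["color"],cv2.COLOR_RGB2HSV);print(hsv[240:257,300:318,1])
s=observe();e=s["ee_pos"]
g=P(.122,103);print(g,units([e,[*g,e[2]],[*g,.24]]))
E
```

```text
[ 0.44103969 -0.15329955] 0.13252342608054737 -148.47147212222404
[ 0.41206476 -0.16692687] 0.1643851540950779 -149.70403017226573
[ 0.39975255 -0.17062947] 0.1769094110883927 -150.6802743499714
tin 0.053823786563191596 144.83356396420714
[[127 128 130 133 133 103   3   7   6   6  19  46  49  47  44  47  44  47]
 [131 131 128 102   0  11   4   4   0   0   0  43  49  48  47  45  42  44]
 [127  89   7   7   4   2   2   2   4   4   2  22  46  43  44  45  45  42]
 [ 47  15   5   2   4   0   2   2   2   2   2   0  42  45  45  42  45  44]
 [ 44  39   2   4   2   2   0   0   2   2   2   4   2  51  49  45  45  45]
 [ 43  47  19   4   0   2   2   0   0   0   0   2   2  45  54  48  47  47]
 [ 46  46  42   2   2   2   0   0   2   4   2   3   4   6  44  48  48  45]
 [ 45  46  46  22   2   2   4   2   4   2   3   0   0   2  18  45  44  47]
 [ 48  45  45  42  22   4   2   0   0   2   3   3   4   2   6  39  46  46]
 [ 44  43  42  44  36   0   4   2   2   2   9   8   0   2   0  31  49  46]
 [ 48  45  45  45  42  20   4   4   2   4  24  21   3   2   4  30  52  45]
 [ 55  45  42  45  51  39   2   4   2   4  10   8   0   2   2  32  47  46]
 [ 43  48  50  47  43  41  20   5   3   2   3   3   4   0  17  40  45  48]
 [ 44  41  42  44  44  47  40  22   4   4   5   4   4   2  33  49  50  46]
 [ 45  43  44  43  47  47  44  42  14   0   2   4   2  41  54  49  46  47]
 [ 47  45  45  47  46  44  45  45  44  42  40  41  46  47  44  45  45  46]
 [ 46  45  45  42  45  45  47  44  45  43  48  48  43  42  42  48  46  44]]
[0.52655597 0.03487315] [[-1.971e+01 -1.744e+01  1.000e-02]
 [-0.000e+00  0.000e+00  6.570e+00]]
```

Call:
{"fn": "apply_moves", "kwargs": {
  "moves": [
    [[-0.98,-0.87,0,0],[-0.98,-0.87,0,0],[-0.98,-0.87,0,0],[-0.98,-0.87,0,0],[-0.98,-0.87,0,0]]
  ],
  "fingers": 0
}}

```text
t: 0.62
ee_pos: [0.2699, 0.4557, 0.4046]
tool_rot: [-0.0, 0.149, 0.989, -0.0]
contact_force: [1.1, -0.3, 0.8]
width: 0.297
gripper_force: 0.0
```

Call:
{"fn": "apply_moves", "kwargs": {
  "moves": [
    [[-0.98,-0.87,0,0],[-0.98,-0.87,0,0],[-0.98,-0.87,0,0],[-0.98,-0.87,0,0],[-0.98,-0.87,0,0]]
  ]
}}

```text
t: 1.03
ee_pos: [0.3549, 0.3155, 0.4047]
tool_rot: [0.0, 0.149, 0.989, 0.0]
contact_force: [1.6, 0.4, -0.1]
width: 0.0
gripper_force: 0.0
```

Call:
{"fn": "apply_moves", "kwargs": {
  "moves": [
    [[-0.98,-0.87,0,0],[-0.98,-0.87,0,0],[-0.98,-0.87,0,0],[-0.98,-0.87,0,0],[-0.98,-0.87,0,0]]
  ]
}}

```text
t: 1.45
ee_pos: [0.4399, 0.1753, 0.4047]
tool_rot: [0.0, 0.149, 0.989, 0.0]
contact_force: [0.3, 1.3, -0.1]
width: 0.004
gripper_force: 0.0
```

Call:
{"fn": "apply_moves", "kwargs": {
  "moves": [
    [[-0.98,-0.87,0,0],[-0.98,-0.87,0,0],[-0.98,-0.87,0,0],[-0.98,-0.87,0,0],[0,0,0,0]]
  ]
}}

```text
t: 1.87
ee_pos: [0.5098, 0.0609, 0.4047]
tool_rot: [0.001, 0.151, 0.989, -0.0]
contact_force: [-0.1, 0.5, -0.1]
width: 0.007
gripper_force: 0.0
```

Call:
{"fn": "apply_moves", "kwargs": {
  "moves": [
    [[-0.92,-0.72,0,0],[0,0,1,0],[0,0,1,0],[0,0,1,0],[0,0,0,0]]
  ]
}}

```text
t: 2.28
ee_pos: [0.5227, 0.0407, 0.326]
tool_rot: [-0.003, 0.15, 0.989, -0.0]
contact_force: [-2.2, -0.6, -1.4]
width: 0.001
gripper_force: 0.0
```

```bash
python3 - <<'E'
from h import *
f=grab_frame("side");cv2.imwrite("pics/side1.png",cv2.resize(f["color"][120:300,200:400,::-1],(800,720))[:600]);print(observe()["ee_pos"])
E
```

```text
[0.52327873 0.04082545 0.32815127]
```

View pics/side1.png

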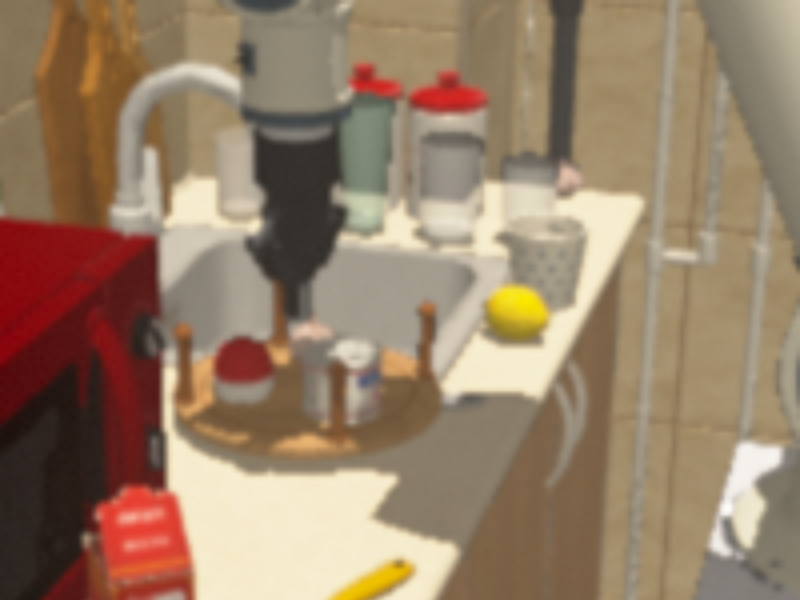

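The closed fingers hover behind the left peg, on the microwave side, and clear of the things on the disc. I'll go down until the tips are level with the upper part of the peg.

Call:
{"fn": "apply_moves", "kwargs": {
  "moves": [
    [[0,0,1,0],[0,0,1,0],[0,0,1,0],[0,0,0,0],[0,0,0,0]]
  ]
}}

```text
t: 2.75
ee_pos: [0.5242, 0.0409, 0.2555]
tool_rot: [-0.0, 0.149, 0.989, -0.0]
contact_force: [0.3, -0.1, 0.2]
width: 0.001
gripper_force: 0.0
```

```bash
python3 - <<'E'
from h import *
e=observe()["ee_pos"];print(e)
A=list(range(106,180,3));p=[[*e[:2]]+[.25]]+[[*P(.127,a),.25] for a in A[0:]]
for a,r in zip(A,units(p)):print(a,r)
E
```

```text
[0.5242193  0.04094631 0.25552158]
106 [ 0.17 -0.17  0.  ]
109 [ 0.22 -0.15  0.  ]
112 [ 0.21 -0.16  0.  ]
115 [ 0.2  -0.17  0.  ]
118 [ 0.19 -0.18  0.  ]
121 [ 0.18 -0.19  0.  ]
124 [ 0.17 -0.2   0.  ]
127 [ 0.16 -0.21  0.  ]
130 [ 0.15 -0.22  0.  ]
133 [ 0.14 -0.23  0.  ]
136 [ 0.13 -0.23  0.  ]
139 [ 0.11 -0.24  0.  ]
142 [ 0.1  -0.25  0.  ]
145 [ 0.09 -0.25  0.  ]
148 [ 0.07 -0.26  0.  ]
151 [ 0.06 -0.26  0.  ]
154 [ 0.05 -0.26  0.  ]
157 [ 0.03 -0.26  0.  ]
160 [ 0.02 -0.27  0.  ]
163 [ 0.01 -0.27  0.  ]
166 [-0.01 -0.27  0.  ]
169 [-0.02 -0.27  0.  ]
172 [-0.04 -0.26  0.  ]
175 [-0.05 -0.26  0.  ]
178 [-0.06 -0.26 -0.  ]
```

Call:
{"fn": "apply_moves", "kwargs": {
  "moves": [
    [[0.17,-0.17,0,0],[0.22,-0.15,0,0],[0.1,-0.08,0,0],[0.1,-0.08,0,0],[0.1,-0.08,0,0]]
  ]
}}

```text
t: 3.17
ee_pos: [0.5032, 0.0324, 0.2555]
tool_rot: [0.001, 0.149, 0.989, 0.0]
contact_force: [1.7, -0.4, 1.4]
width: -0.0
gripper_force: 0.5
```

Call:
{"fn": "apply_moves", "kwargs": {
  "moves": [
    [[0.1,-0.09,0,0],[0.19,-0.18,0,0],[0.18,-0.19,0,0],[0.17,-0.2,0,0],[0.16,-0.21,0,0]]
  ]
}}

```text
t: 3.58
ee_pos: [0.477, 0.0174, 0.2546]
tool_rot: [-0.0, 0.149, 0.989, -0.0]
contact_force: [1.2, 0.8, -0.1]
width: 0.003
gripper_force: 0.4
```

Call:
{"fn": "apply_moves", "kwargs": {
  "moves": [
    [[0.15,-0.22,0,0],[0.14,-0.23,0,0],[0.13,-0.23,0,0],[0.11,-0.24,0,0],[0,0,0,0]]
  ]
}}

```text
t: 4.0
ee_pos: [0.4574, -0.0012, 0.2546]
tool_rot: [-0.0, 0.15, 0.989, -0.0]
contact_force: [-0.3, -0.1, 0.5]
width: 0.003
gripper_force: 0.0
```

```bash
cat > m.py <<'E'
from h import *
f=grab_frame("top");save(f,"tmp.png");Z=cloud(f)[...,2];q=cloud(f)
m=np.zeros(Z.shape,bool);m[150:270,225:345]=1
for nm,lo,hi in(("obj",.05,.125),):
    n,l,st,ce=cv2.connectedComponentsWithStats((m&(Z>lo)&(Z<hi)).astype(np.uint8))
    for i in range(1,n):
        if st[i,4]>8:
            p=plane(f,*ce[i],np.nanmedian(q[l==i][:,2]));d=p[:2]-C
            print(st[i,4],ce[i].round(1),p.round(3),"r %.3f a %.1f"%(np.hypot(*d),np.degrees(np.arctan2(d[1],d[0]))%360))
e=observe()["ee_pos"];d=e[:2]-C;print(e.round(3),"r %.3f a %.1f"%(np.hypot(*d),np.degrees(np.arctan2(d[1],d[0]))),observe()["contact_force"])
E
python3 m.py
```

```text
49 [305.5 166.3] [ 0.656 -0.142  0.105] r 0.117 a 330.2
41 [250.7 180.3] [0.612 0.019 0.106] r 0.119 a 60.7
309 [267.5 190.8] [ 0.586 -0.031  0.08 ] r 0.062 a 59.4
208 [300.8 188.5] [ 0.596 -0.131  0.064] r 0.063 a 311.6
74 [292.6 218.1] [ 0.503 -0.106  0.086] r 0.055 a 203.2
44 [320.5 220.6] [ 0.495 -0.187  0.105] r 0.118 a 240.0
[ 0.458 -0.001  0.255] r 0.127 a 139.1 [-0.21761993  0.22479226  0.30201307]
```

View pics/tmp.png

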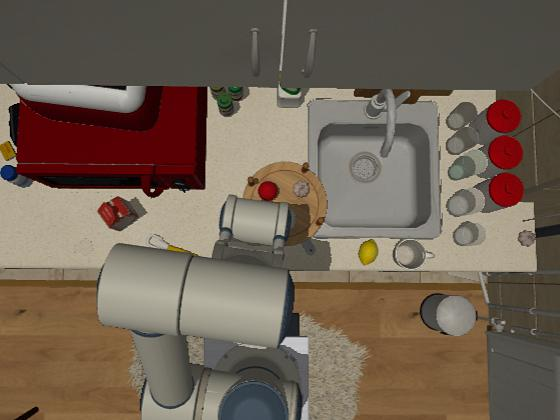

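The arm hides part of the tin, but the three visible pegs show the disc has turned about 28°. It needs about 37° more, so I'll go on and slow down near the end.

Call:
{"fn": "apply_moves", "kwargs": {
  "moves": [
    [[0.1,-0.25,0,0],[0.09,-0.25,0,0],[0.07,-0.26,0,0],[0.06,-0.26,0,0],[0.05,-0.26,0,0]]
  ]
}}

```text
t: 4.47
ee_pos: [0.4396, -0.0288, 0.2547]
tool_rot: [-0.0, 0.149, 0.989, -0.0]
contact_force: [1.6, 0.9, -0.3]
width: 0.003
gripper_force: 0.5
```

Call:
{"fn": "apply_moves", "kwargs": {
  "moves": [
    [[0.03,-0.26,0,0],[0.02,-0.27,0,0],[0.01,-0.27,0,0],[0,-0.14,0,0],[0,-0.14,0,0]]
  ]
}}

```text
t: 4.88
ee_pos: [0.4304, -0.0541, 0.2547]
tool_rot: [-0.0, 0.15, 0.989, 0.0]
contact_force: [0.2, 0.3, 0.7]
width: -0.002
gripper_force: 0.4
```

Call:
{"fn": "apply_moves", "kwargs": {
  "moves": [
    [[-0.01,-0.13,0,0],[-0.01,-0.13,0,0],[-0.02,-0.1,0,0],[0,0,0,0],[0,0,0,0]]
  ]
}}

```text
t: 5.3
ee_pos: [0.429, -0.0625, 0.2547]
tool_rot: [0.0, 0.149, 0.989, -0.0]
contact_force: [-0.1, -0.3, -0.3]
width: -0.0
gripper_force: 0.0
```

```bash
python3 m.py
```

```text
46 [285.2 160.8] [ 0.672 -0.082  0.105] r 0.118 a 0.8
205 [291.9 182.4] [ 0.614 -0.104  0.065] r 0.064 a 341.5
240 [264.8 199.2] [ 0.56  -0.023  0.081] r 0.061 a 84.5
44 [245.1 200.4] [0.552 0.035 0.105] r 0.119 a 90.9
45 [325.7 200.2] [ 0.555 -0.202  0.104] r 0.118 a 270.5
187 [294.8 210.7] [ 0.525 -0.112  0.086] r 0.040 a 224.5
[ 0.429 -0.062  0.255] r 0.127 a 170.2 [0.11012994 0.0484843  0.03949429]
```

Call:
{"fn": "apply_moves", "kwargs": {
  "moves": [
    [[-0.03,-0.15,0,0],[-0.04,-0.15,0,0],[-0.04,-0.15,0,0],[-0.03,-0.12,0,0],[0,0,0,0]]
  ]
}}

```text
t: 5.77
ee_pos: [0.4281, -0.0778, 0.2547]
tool_rot: [0.0, 0.15, 0.989, -0.0]
contact_force: [0.7, -0.3, -0.0]
width: -0.0
gripper_force: 0.0
```

```bash
python3 m.py
```

```text
48 [280.5 161.1] [ 0.671 -0.068  0.105] r 0.118 a 7.6
202 [289.5 181.8] [ 0.616 -0.097  0.065] r 0.063 a 348.2
48 [325.4 195.7] [ 0.569 -0.201  0.104] r 0.118 a 277.1
219 [263.2 201.2] [ 0.554 -0.018  0.081] r 0.066 a 90.3
42 [245.3 204.9] [0.539 0.034 0.107] r 0.119 a 97.4
189 [296.9 210. ] [ 0.528 -0.118  0.085] r 0.043 a 232.9
[ 0.428 -0.078  0.255] r 0.126 a 177.0 [1.24070602 0.30582904 0.52397776]
```

Call:
{"fn": "apply_moves", "kwargs": {
  "moves": [
    [[0.2,0.4,0,0],[0.3,0.7,0,0],[0,0,-1,0],[0,0,-1,0],[0,0,-1,0]]
  ]
}}

```text
t: 6.23
ee_pos: [0.4238, -0.0461, 0.3304]
tool_rot: [-0.001, 0.149, 0.989, 0.0]
contact_force: [0.1, 0.1, 0.6]
width: -0.0
gripper_force: 0.0
```

Call:
{"fn": "apply_moves", "kwargs": {
  "moves": [
    [[0,0,-1,0],[0,0,-1,0],[0,1,-1,0],[0,1,0,0],[0,1,0,0]]
  ]
}}

```text
t: 6.65
ee_pos: [0.4464, 0.026, 0.4062]
tool_rot: [0.002, 0.15, 0.989, 0.0]
contact_force: [1.3, -0.6, -0.2]
width: -0.002
gripper_force: 0.0
```

Call:
{"fn": "apply_moves", "kwargs": {
  "moves": [
    [[0.5,1,0,0],[0.5,1,0,0],[0.5,1,0,0],[0.5,1,0,0],[0.5,1,0,0]]
  ]
}}

```text
t: 7.07
ee_pos: [0.4225, 0.1643, 0.4046]
tool_rot: [-0.0, 0.149, 0.989, -0.0]
contact_force: [0.8, -0.3, 0.3]
width: 0.003
gripper_force: 0.0
```

Call:
{"fn": "apply_moves", "kwargs": {
  "moves": [
    [[0.5,1,0,0],[0.5,1,0,0],[0.5,1,0,0],[0.5,1,0,0],[0,0,0,0]]
  ]
}}

```text
t: 7.48
ee_pos: [0.4039, 0.2766, 0.4046]
tool_rot: [-0.0, 0.148, 0.989, 0.001]
contact_force: [-0.8, -1.1, -0.2]
width: 0.003
gripper_force: 0.0
```

```bash
python3 m.py;python3 - <<'E'
import cv2
i=cv2.imread("pics/tmp.png");cv2.imwrite("pics/c2.png",cv2.resize(i[150:270,225:345],(600,600),interpolation=2))
E
```

```text
48 [280.6 161.1] [ 0.671 -0.069  0.102] r 0.118 a 7.5
203 [289.5 181.8] [ 0.616 -0.097  0.065] r 0.064 a 348.2
47 [325.4 195.7] [ 0.569 -0.201  0.106] r 0.118 a 277.1
315 [264.4 203.3] [ 0.547 -0.022  0.081] r 0.063 a 96.1
42 [245.3 204.9] [0.539 0.034 0.105] r 0.119 a 97.2
523 [294.6 216.7] [ 0.507 -0.112  0.086] r 0.054 a 210.8
38 [290.5 240. ] [ 0.437 -0.099  0.105] r 0.118 a 187.2
[0.404 0.275 0.404] r 0.389 a 112.7 [-0.05084012 -0.66529952  0.38473917]
```

View pics/c2.png

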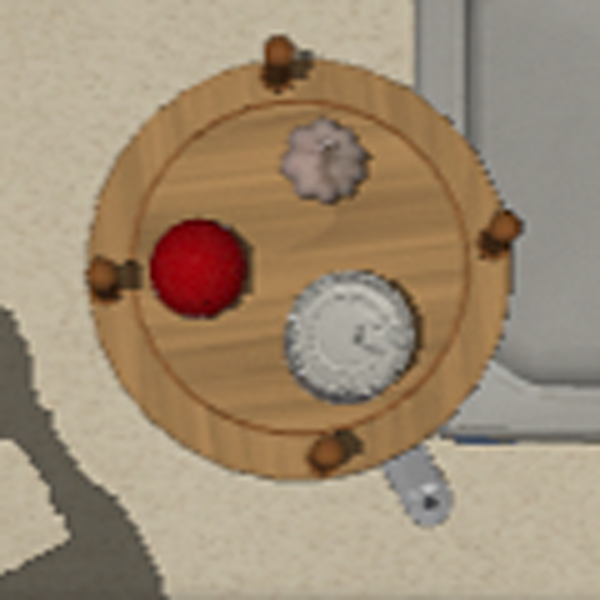

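The tin now stands at about 210.8° and the tongue at about 210°. That puts it roughly 1 mm off the centre line, with everything upright and the arm clear.

```bash
python3 -c "from rig import finish_job;print(finish_job())"
```

```text
the job is handed in; nothing more can be done
None
```

I pushed one peg to turn the lazy Susan about 65° counter-clockwise, and by camera the tin now stands about 1 mm off the tongue's centre line; everything on the disc is upright, the arm is clear, and the job is handed in (no verdict came back).

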